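Pack two sample jars and seal the transport box

TASK

Take the two capped jars out of the sloping rack and stand them upright in the open white transport box, one in each compartment, so that neither sticks up above the rim (one compartment is deep, the other has a raised floor); set them down rather than dropping them. Then shut the lid fully, and once it is shut push the sprung vent plunger on top of it all the way in and let it come back up. Leave everything else on the bench where it is.

Things in the scene. Friction and masses are not known exactly. Their poses are not given: they have to be found in the camera images.
- tall_jar_mid (a point): The tall jar: straight white cylinder, 76 mm tall, body 43 mm in diameter, screw cap 45 mm in diameter on the top 16 mm, 60 to 120 g. The point is its centre, 38 mm from foot and top; z runs along its axis from foot to cap. At the start it leans 30 degrees from vertical in one pocket of the rack, cap towards the rack's -x side (the robot).
- short_jar_mid (a point): The short jar: as the tall one (same diameters and cap) but 50 mm tall, 40 to 80 g. The point is its centre, 25 mm from foot and top; z from foot to cap. It leans in the rack's other pocket in the same way.
- rack: Fixed sloping rack: base plate 115 x 200 mm (x, y) and two square pockets, centres 95 mm apart along its y, tilted 30 degrees so that the jars lean towards its -x. Either jar may be in either pocket. A pocket holds the jar's lowest 14 mm loosely: the jar lifts out along its own axis. Origin: centre of the underside on the bench; z up.
- box_floor (a point): Inner floor centre of the fixed open white transport box, 6 mm above the bench; z up, x from the front (robot side) to the hinge side. Outside 122 (x) by 172 mm (y), walls 6 mm, inside 110 x 160 mm, rim 90 mm above this point. Two compartments side by side, each 110 (x) by 80 mm (y), centred at y = +40 and -40 mm, no wall between; the raised block is in one, the thin pad in the other, either way.
- block_top (a point): Centre of the top of the fixed raised block, 106 x 78 mm (x, y), that fills the floor of one compartment, 34 mm thick: from here 56 mm remain to the rim. Axes as the box.
- pad_top (a point): Centre of the top of the fixed thin pad, 106 x 78 mm, on the floor of the other (deep) compartment, 8 mm thick: from here 82 mm remain to the rim. Axes as the box.
- lid (a joint): Angle of the box's lid, rad: 0 shut, grows as it opens, starts about 1.7 to 2.0 (standing open beyond the hinge). It has a stiff hinge and stays where it is left; closing it takes about 0.5 to 3 N at its free edge, all the way down.
- lid_hinge (a point): Middle of the lid's hinge line, on the box's far (+x) rim, 90.5 mm above and 61 mm beyond the box floor point. The frame turns with the lid: -x runs from the hinge across the lid to its free edge, z out of its outer face (up when shut). The lid is a plate from z = 0 to z = 8 mm, 122 (x) by 172 mm (y).
- lid_edge (a point): Middle of the lid's free edge, on its outer face, 122 mm from the hinge line. Axes as lid_hinge. The outer face is plain but for two ribs 2 mm high and 8 mm wide along x, 55 mm either side of the middle, and the vent: a round collar 42 mm in diameter, 10 mm high, its centre 55 mm from the hinge line.
- plunger (a joint): How far the vent plunger is pushed in, m: 0 out, 0.010 fully in. A spring returns it; it starts to move at 2.5 N and takes 8 N at the end of its stroke, where it meets a stop.
- plunger_top (a point): Centre of the flat top of the round vent plunger, 26 mm in diameter, 14 mm proud of the collar (24 mm above the lid's outer face) when out, 4 mm proud when fully in. Axes as the lid; it moves along -z when pushed.
- beaker: Bystander, to be left alone: an empty glass beaker, 68 mm wide, 85 mm tall, beside the box on its +y side. Origin: centre of its underside.
- dish: Bystander, to be left alone: a flat round covered dish, 93 mm wide, 15 mm tall, in front of the box (robot side). Origin: centre of its underside.
- bottle: Bystander, to be left alone: a capped white bottle, 60 mm wide, 140 mm tall, behind the rack. Origin: centre of its underside.
- tube_rack: Bystander, to be left alone: a white rack of capped tubes, 70 x 110 mm, 78 mm tall, beside the rack on its -y side. Origin: centre of its underside.
- pen: Bystander, to be left alone: a marker pen lying in front of the rack (robot side), 130 mm long, 14 mm thick. Origin: centre of its underside.
- tape: Bystander, to be left alone: a roll of paper tape lying flat, 76 mm wide, 19 mm tall, behind the rack. Origin: centre of its underside.
- tip_box: Bystander, to be left alone: a pipette-tip box, 85 x 120 mm, 56 mm tall, behind the box. Origin: centre of its underside.
- tall_jar: The tall jar's foot: centre of its underside, 38 mm below point tall_jar_mid along its axis.
- short_jar: The short jar's foot: centre of its underside, 25 mm below point short_jar_mid along its axis.

How it is judged (in metres and radians):
On the way, in this order (a step that is already met when the one before it is completed fails the run):
1. both jars stand upright in the box, the tall one on the thin pad, the short one on the raised block (horizontal distance between tall_jar_mid and pad_top below 0.039 m and z of tall_jar_mid in the frame of box_floor between 0.042 and 0.05 m and angle between each of tall_jar_mid, short_jar_mid's own z axis and vertical below 0.1 rad and horizontal distance between short_jar_mid and block_top below 0.039 m and z of short_jar_mid in the frame of box_floor between 0.055 and 0.063 m), for 0.2 s.
2. the lid is shut with the vent plunger out (all of step 1 and value of joint lid below 0.03 rad and value of joint plunger below 0.004 m), for 0.1 s.
3. the vent plunger is pushed at least 9 of its 10 mm, with the lid shut (value of joint lid below 0.03 rad and value of joint plunger above 0.009 m), for 0.05 s.
At the end, for the whole second after the job is handed in: The tall jar stands on the thin pad and the short jar on the raised block: each centre within 39 mm horizontally of the centre of its insert, within 4 mm of its standing height and within 0.1 rad of upright, at rest; the lid is shut (under 0.03 rad) and the vent plunger is back out (under 2 mm) (all of step 1 and value of joint lid below 0.03 rad and value of joint plunger below 0.002 m and linear speed of each of tall_jar, short_jar below 0.02 m/s); the robot touches nothing.
It fails at once if a bystander is shifted by more than 40 mm (distance of any of beaker, dish, bottle, tube_rack, pen, tape, tip_box from where it was at the start of the episode above 0.04 m).
It fails at once if the tall jar is dropped into the box (faster than 0.7 m/s inside it) (horizontal distance between tall_jar_mid and box_floor below 0.09 m and z of tall_jar_mid in the frame of box_floor below 0.09 m and linear speed of tall_jar above 0.7 m/s).
It fails at once if the short jar is dropped into the box (faster than 0.7 m/s inside it) (horizontal distance between short_jar_mid and box_floor below 0.09 m and z of short_jar_mid in the frame of box_floor below 0.09 m and linear speed of short_jar above 0.7 m/s).
It also fails if it takes over 72 s, if anything falls off the work surface, if the arm or the gripper's body presses on something with over 40 N, if the wrist force passes 120 N, or if a joint passes its speed limit or range.

ROBOT

A 6-joint arm with a two-finger parallel gripper is mounted at the origin on the work surface. World frame = base frame: x ahead of the robot, y to its left, z up, the work surface at z = 0. Lengths are in m, angles in degrees, forces in N, time in s.
With the tool pointing down it reaches from about 0.4 to 0.825 m from the base axis. Payload 7 kg.
Tool frame: the origin (TCP) lies between the finger pads; the fingertips stand 11 mm ahead of it and the grasp point (between the pads) lies 8 mm behind it; z points along the fingers, y is the direction in which the jaws open and shut (so a half turn about z gives the same grasp; the last joint's range is limited). The gripper opens to 88 mm and grips with 3 to 60 N. Pads are 19 mm wide; open, the fingers measure 130 mm over their backs; the gripper's body (78 mm by 193 mm) begins 47 mm behind the grasp point.
Start: joints at [87.038, 20.546, 0.682, 0, -70.136, -16.507], TCP at [0.225, 0.636, 0.238] pointing down, gripper open.
Joint ranges: [-176.03, 176.03], [-82.01, 121.73], [-58.28, 71.71], [-173.87, 95.51], [-174.79, -0.11], [-173.66, 173.66]. Speed limits (degrees/s): [136.94, 136.94, 172.46, 180, 180, 180].

INTERFACE

Orientations are given as [roll, pitch, yaw] about the fixed x, y, z axes, in that order (R = Rz(yaw) Ry(pitch) Rx(roll)).
In Python, from plant import r gives the robot as it stands.
- The arm moves only by the shell command python3 -m inch 'ROWS' [OPENING] [FORCE]. ROWS is JSON, a list of rows, each an object of numbers: "x", "y", "z": the shift along the tool's x, y, z as a fraction of full scale; "yaw": the turn about the tool's z as a fraction of full scale. In form: [{"x": .., "y": .., "z": .., "yaw": ..}, ...]. A call has 1 to 5 rows; each row shifts and turns the pose as measured when the row begins, along the tool's axes as they then stand; what a row does not reach is not made up. Full scale, the value 1, is 0.025 m for a shift and 4 degrees for a turn. A row lasts 1/12 s, in which the tool goes at most 41.7 mm and 7.16 degrees, less where a joint would pass 70% of its speed; a pose out of reach is approached as far as the arm can. A call with a number of a shift or a turn outside -1 to 1 is refused whole. A call with a gripper value outside its range is refused whole. OPENING is the opening, from -1 (shut) to 1 (fully open), set as the call begins (- or left out, the last holds). The fingers move at their own pace and stop on an object; FORCE is the grip in N (left out, the last holds). Time passes only in rows, so rows that do not move let the fingers close. It gives the time, the measured TCP pose, the force and the opening at its end, in the units of the state.
- r.get_state(): the state, without advancing time (a new reading comes with each control period).
- r.capture(name): name is "scene" or "top" or "wrist"; returns (picture, depth): 400x640x3 uint8, red, green, blue; 400x640 float32, m along the optical axis (not along the pixel's ray), 0 where there is no reading.
- r.camera_info(name): a dict with "mtx" (3x3 intrinsics, pixels), "k1" (the pictures are not rectified: a ray, as slopes to the right and down, at radius r is drawn at 1 + k1 r^2 times it, then the intrinsics apply), "pose" (4x4, takes a point from camera to world coordinates). Camera axes: x right, y down, z forward; pixel columns grow to the right and rows downward; lengths in m; the calibration is good to about 2 mm. A picture is of the moment at which its call begins: read the wrist's pose just before it. camera_info takes no time and is no camera call; for the wrist camera it gives the pose at the moment of the call.
- r.close_job(): hands the job in, once; it reports no verdict.
The state is a dict: "time_s": time; "joints": joint angles; "qd": joint speeds; "joint_torque": joint torques, N m; "tcp_pos": TCP position; "eef_rot": TCP orientation; "contact_force": force on the tool from outside, world axes, zero at the start; "moment": the same for the moment, N m; "gripper_width": finger opening in m.
Only numpy, scipy, OpenCV 4.12 (cv2) and the standard library are available. Lean on these libraries where they do the work, as an engineer would, in place of code of your own. Each camera call takes 0.05 s, during which the arm holds its last target. There are 200 camera calls.

## Working session

There is one attempt and no reset: what is moved stays moved. The work goes in short steps, Python scripts to look and compute and a shell command to move; the robot and the scene stay as the last step left them, time stands still between calls to the robot, and variables do not carry over. Pictures are saved under pics/ and viewed, about 8 in all and at most 12, crops included, and the job is handed in when it is done.

```bash
ls; mkdir -p pics; cat > h.py <<'E'
import numpy as np, cv2
from plant import r
def snap(n):
    i=r.camera_info(n); p,d=r.capture(n); return p,d,i
def save(f,p): cv2.imwrite('pics/'+f,p[:,:,::-1])
def rays(i,u,v):
    K=np.array(i['mtx']); D=np.array([i['k1'],0,0,0,0.])
    q=cv2.undistortPoints(np.float64(np.stack([u,v],-1)).reshape(-1,1,2),K,D)[:,0]
    return np.c_[q,np.ones(len(q))]
def cloud(d,i):
    v,u=np.mgrid[:400,:640]
    c=rays(i,u.ravel(),v.ravel())*d.reshape(-1,1)
    P=np.array(i['pose']); w=c@P[:3,:3].T+P[:3,3]; w[d.ravel()==0]=np.nan
    return w.reshape(400,640,3)
def onplane(i,u,v,z):
    P=np.array(i['pose']); w=rays(i,np.array([u]),np.array([v]))@P[:3,:3].T; w=w[0]
    return P[:3,3]+w*(z-P[2,3])/w[2]
E
python3 - <<'E'
from h import *
print(r.get_state())
for n in('scene','top'):
    p,d,i=snap(n); save(n+'0.png',p); np.savez('pics/%s0.npz'%n,p=p,d=d); print(n,i)
E
```

```text
pics
{'time_s': 0.0, 'joints': array([ 8.70397824e+01,  2.05907390e+01,  6.34165844e-01, -2.08414895e-02,
       -7.01355315e+01, -1.65058873e+01]), 'qd': array([-0.05891379, -0.08701654,  0.00114888,  0.04527515,  0.04412603,
       -0.07945301]), 'joint_torque': array([ 7.02877533e-04, -5.82715344e+01,  2.93062645e+01,  6.99704692e+00,
        6.97860582e-03, -1.33429407e-04]), 'tcp_pos': array([0.22481717, 0.6359631 , 0.23663124]), 'eef_rot': array([ 1.79906124e+02, -7.38583253e-03, -1.94731964e+01]), 'contact_force': array([-0.44889354, -0.72384152, -0.56797659]), 'moment': array([ 0.01995084,  0.00514224, -0.06931605]), 'gripper_width': 0.08734735329461453}
scene {'mtx': array([[508.04878768,   0.        , 322.97198029],
       [  0.        , 508.04878768, 195.16717414],
       [  0.        ,   0.        ,   1.        ]]), 'k1': -0.00025483230807465994, 'pose': array([[ 0.69961999,  0.5810532 , -0.41582334,  1.2002019 ],
       [ 0.71434426, -0.55607763,  0.42484108, -0.67275211],
       [ 0.01562521, -0.59426833, -0.80411505,  1.33129161],
       [ 0.        ,  0.        ,  0.        ,  1.        ]])}
top {'mtx': array([[446.84933413,   0.        , 318.52856967],
       [  0.        , 446.84933413, 198.72085733],
       [  0.        ,   0.        ,   1.        ]]), 'k1': 0.04353920193680271, 'pose': array([[-1.37375838e-02, -9.95561298e-01,  9.31073560e-02,
         4.61538763e-01],
       [-9.99905512e-01,  1.36316444e-02, -1.77373865e-03,
        -1.03039874e-02],
       [ 4.96659186e-04, -9.31229253e-02, -9.95654495e-01,
         1.18617663e+00],
       [ 0.00000000e+00,  0.00000000e+00,  0.00000000e+00,
         1.00000000e+00]])}
```

View pics/scene0.png

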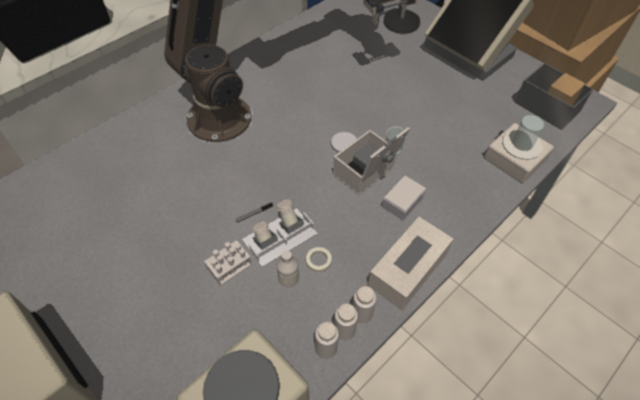

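View pics/top0.png

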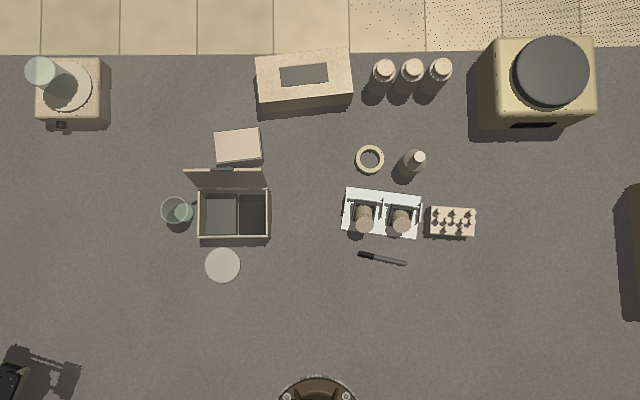

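The scene view shows the whole bench. In the top view (+x is up, +y is left) the box is at about (235,214) with its lid open on the far side. The rack is at (382,213), with the taller-looking jar at (365,218) and the other at (400,220). Now I'll measure.

```bash
python3 - <<'E'
from h import *
f=np.load('pics/top0.npz'); p,d=f['p'],f['d']; i=r.camera_info('top'); c=cloud(d,i)
def box(u0,u1,v0,v1): return c[v0:v1,u0:u1].reshape(-1,3)
print('bench',np.nanmedian(box(290,330,250,300)[:,2]))
b=box(180,285,160,250)
rim=b[(abs(b[:,2]-.096)<.006)]
# rim points near box
m=cv2.minAreaRect(np.float32(rim[rim[:,0]<0.47][:,:2])); print('rim n',len(rim),m, rim.min(0),rim.max(0))
for (u,v) in [(220,215),(252,215),(218,205),(252,228),(225,180),(260,180),(225,172),(200,172)]: print((u,v),c[v,u].round(4))
rk=box(335,430,180,245)
for lo,hi in[(.003,.012),(.012,.03),(.03,.05),(.05,.07),(.07,.1)]:
    s=rk[(rk[:,2]>lo)&(rk[:,2]<hi)]; print(lo,len(s),s.min(0).round(3) if len(s) else'',s.max(0).round(3) if len(s) else '')
s=rk[(rk[:,2]>.001)&(rk[:,2]<.09)]; m=cv2.minAreaRect(np.float32(s[:,:2])); print(m)
for n,(u0,u1) in dict(L=(352,380),R=(386,414)).items():
    q=box(u0,u1,195,238); q=q[q[:,2]>.04]; print(n,len(q),q.mean(0),q.max(0),q.min(0))
print(c[200:236:3,365].round(3)); print(c[200:236:3,401].round(3))
big=cv2.resize(p[155:275,150:490],None,fx=2.35,fy=2.35,interpolation=cv2.INTER_CUBIC); save('crop0.png',big)
E
```

```text
bench 0.000641775277278489
rim n 626 ((0.0, 0.0), (0.0, 0.0), 0.0) [0.47307049 0.11313655 0.09024206] [0.60128014 0.31503147 0.10198209]
(220, 215) [0.5303 0.2405 0.0405]
(252, 215) [0.5307 0.1627 0.0139]
(218, 205) [0.556  0.2457 0.0409]
(252, 228) [0.4967 0.1631 0.011 ]
(225, 180) [0.605  0.2051 0.1518]
(260, 180) [0.605  0.1247 0.1444]
(225, 172) [0.6149 0.1933 0.2087]
(200, 172) [0.6155 0.2479 0.2094]
0.003 1985 [ 0.449 -0.306  0.003] [ 0.621 -0.054  0.012]
0.012 276 [ 0.47  -0.299  0.012] [ 0.587 -0.07   0.03 ]
0.03 555 [ 0.48  -0.297  0.03 ] [ 0.583 -0.078  0.05 ]
0.05 345 [ 0.48  -0.251  0.05 ] [ 0.563 -0.102  0.07 ]
0.07 421 [ 0.481 -0.239  0.07 ] [ 0.536 -0.101  0.1  ]
((0.5351730585098267, -0.18089669942855835), (0.2511909008026123, 0.17014992237091064), 89.20386505126953)
L 540 [ 0.52194466 -0.12467712  0.07394473] [ 0.56673071 -0.10033071  0.10385831] [ 0.48091855 -0.15955536  0.04008402]
R 463 [ 0.51543349 -0.21915965  0.0599828 ] [ 0.55245039 -0.19460945  0.08005689] [ 0.48013043 -0.25249593  0.04001336]
[[ 0.564 -0.132  0.038]
 [ 0.555 -0.131  0.051]
 [ 0.548 -0.131  0.045]
 [ 0.539 -0.129  0.064]
 [ 0.53  -0.127  0.078]
 [ 0.522 -0.125  0.098]
 [ 0.514 -0.124  0.104]
 [ 0.507 -0.125  0.095]
 [ 0.5   -0.125  0.09 ]
 [ 0.493 -0.125  0.087]
 [ 0.486 -0.125  0.084]
 [ 0.48  -0.134  0.003]]
[[ 0.565 -0.231  0.006]
 [ 0.558 -0.231  0.005]
 [ 0.547 -0.223  0.045]
 [ 0.539 -0.224  0.04 ]
 [ 0.531 -0.221  0.055]
 [ 0.522 -0.218  0.069]
 [ 0.515 -0.216  0.076]
 [ 0.507 -0.216  0.074]
 [ 0.5   -0.218  0.066]
 [ 0.492 -0.217  0.067]
 [ 0.485 -0.218  0.061]
 [ 0.478 -0.228  0.006]]
```

View pics/crop0.png

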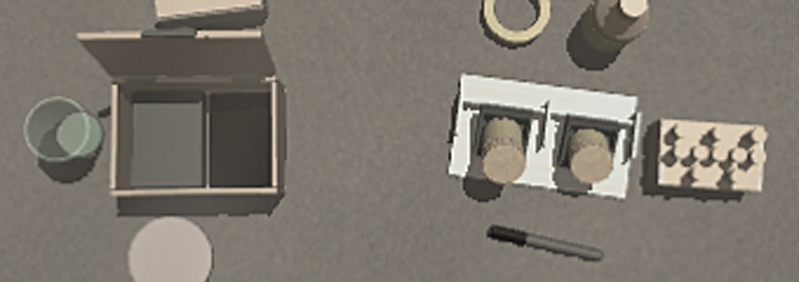

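```bash
cat >> h.py <<'E'
def to(x,y,z,yaw):
    s=r.get_state(); t=np.array(s['tcp_pos']); ps=s['eef_rot'][2]; a=np.radians(ps)
    d=np.array([x,y,z])-t; X=np.array([np.cos(a),np.sin(a),0]); Y=np.array([np.sin(a),-np.cos(a),0])
    dy=(yaw-ps+180)%360-180
    print('t',round(s['time_s'],2),'tcp',t.round(4),'rot',np.round(s['eef_rot'],1),'F',np.round(s['contact_force'],1),'w',round(s['gripper_width'],4))
    print('need x,y,z (units 25mm):',np.round([d@X/.025,d@Y/.025,-d[2]/.025],2),'yaw units',round(dy/4,2))
E
python3 - <<'E'
from h import *
f=np.load('pics/top0.npz'); p,d=f['p'],f['d']; i=r.camera_info('top'); c=cloud(d,i)
# rack: white pixels
hsv=cv2.cvtColor(p,cv2.COLOR_RGB2HSV)
m=((hsv[...,2]>180)&(hsv[...,1]<30)).astype(np.uint8); m[:, :335]=0;m[:,428:]=0;m[:180]=0;m[245:]=0
v,u=np.nonzero(m); print(len(u))
w=np.array([onplane(i,a,b,.006) for a,b in zip(u,v)])
print('rack',cv2.minAreaRect(np.float32(w[:,:2])))
# box: rim
q=c[190:250,185:285].reshape(-1,3); rim=q[abs(q[:,2]-.096)<.005]; rim=rim[(rim[:,0]<.6)&(rim[:,1]<.285)]
R=cv2.minAreaRect(np.float32(rim[:,:2])); print('box rim',R, np.percentile(rim,[2,98],0).round(4))
fr=rim[rim[:,0]<.49]; print('front edge fit',np.polyfit(fr[:,1],fr[:,0],1),fr[:,1].min(),fr[:,1].max(),fr[:,0].min())
# lid
L=c[160:195,180:275].reshape(-1,3); L=L[(L[:,2]>.11)&(L[:,2]<.23)&(L[:,0]<.66)]
print('lid n',len(L),L.min(0),L.max(0)); cen=np.median(L,0); _,_,V=np.linalg.svd(L-L.mean(0)); print('normal',V[2],L.mean(0))
psi=np.radians(-7)
for psi in np.radians([-5,-7,-9]):
  a=np.array([-.5*np.cos(psi),-.5*np.sin(psi),.866]); yr=np.array([-np.sin(psi),np.cos(psi),0])
  for n,(u0,u1) in dict(tall=(350,382),short=(386,416)).items():
    q=c[190:240,u0:u1].reshape(-1,3); q=q[q[:,2]>.042]; h=q@a; top=np.percentile(h,97); t=q[h>top-.006]
    y=t@yr; print(n,np.degrees(psi),top,len(t),'cap centre',((t.min(0)+t.max(0))/2).round(4),t.mean(0).round(4),'spread',np.ptp(y).round(4))
E
```

```text
1524
rack ((0.5337212681770325, -0.17941775918006897), (0.2054905742406845, 0.1139436811208725), 81.49972534179688)
box rim ((0.5307202935218811, 0.19888317584991455), (0.17152461409568787, 0.11525338888168335), 89.13328552246094) [[0.4734 0.1138 0.0913]
 [0.5889 0.284  0.1   ]]
front edge fit [2.84427652e-04 4.77121026e-01] 0.11412355694152185 0.2836180878678 0.4730704852611022
lid n 1385 [0.59630144 0.11294447 0.11017175] [0.63744025 0.2856747  0.22674141]
normal [-9.79757825e-01 -9.13628765e-04  2.00184341e-01] [0.61000262 0.19847154 0.17611473]
tall -5.0 -0.17317759089990709 233 cap centre [ 0.5002 -0.1228  0.0905] [ 0.4998 -0.1227  0.0907] spread 0.0445
short -5.0 -0.1963099408845674 223 cap centre [ 0.4998 -0.2185  0.0676] [ 0.4996 -0.2183  0.0685] spread 0.0436
tall -7.0 -0.17437302332900365 234 cap centre [ 0.5002 -0.1228  0.0905] [ 0.4999 -0.1225  0.0907] spread 0.0446
short -7.0 -0.199186486099851 226 cap centre [ 0.4998 -0.2178  0.0676] [ 0.4996 -0.218   0.0684] spread 0.0447
tall -9.0 -0.17530545485087065 232 cap centre [ 0.5002 -0.1228  0.0905] [ 0.4998 -0.1223  0.0907] spread 0.0446
short -9.0 -0.20165178040663648 223 cap centre [ 0.4998 -0.2178  0.0676] [ 0.4996 -0.2178  0.0684] spread 0.0447
```

```bash
python3 - <<'E'
from h import *
f=np.load('pics/top0.npz'); d=f['d']; i=r.camera_info('top'); c=cloud(d,i)
np.set_printoptions(linewidth=250)
print('u',list(range(340,430,3)))
for v in range(190,240,3): print(v,(c[v,340:430:3,2]*1000).round().astype(int), c[v,380,0].round(3))
print(c[212,340:430:6,1].round(3))
E
```

```text
u [340, 343, 346, 349, 352, 355, 358, 361, 364, 367, 370, 373, 376, 379, 382, 385, 388, 391, 394, 397, 400, 403, 406, 409, 412, 415, 418, 421, 424, 427]
190 [ 1  0  8  6  6  5  9  4  6 10  3  6  7 -2  2  2  0  0  1 -1 -4 -4 -4 -2  0 -3  2  3  1  0] 0.593
193 [-3 -1 32  7  5  5  2  3  6  2  9 11  4  6  3 10  9  3  4  8  5 -1 -4  1 -3  1 -1 -1 -1  3] 0.585
196 [                  -1                    0                   39                    9                    7                    3                    5                    9                   10                    9                    5
                    6                    4 -9223372036854775808                    6                    8                   10                    8                   11                    7                    7                    8
                   10                   10                    6                   10                    7                   -3                    1                    0] 0.577
199 [                  -2                   -2                   37                    9           
[... 4104 characters left out ...]
     8                    5                    6                    4                    4                    4                   56                   55
                   10                    4                    7                    7                   -2                    3                    5                   22] 0.482
235 [ 3  0  1  3  3 -4 -2  1  2  1  1  2  0  0  2 -2  3  9  8  6  5  6  8  3  4  6 -3  3  3 -2] 0.474
238 [-3  0  0  4  0  0  5  2  2 -1  3  1 -1  0  3 -1  5  0 -2 -3 -2 -3  2  1  2  4 -1  0 -2  2] 0.466
[-0.069 -0.084 -0.099 -0.111 -0.125 -0.142 -0.164 -0.175 -0.196 -0.206 -0.218 -0.236 -0.25  -0.272 -0.291]<stdin>:5: RuntimeWarning: invalid value encountered in cast
```

```bash
python3 -m inch '[{"z":-1},{"z":-1},{"z":-1,"yaw":1},{"yaw":1,"z":-0.5},{"yaw":0.8}]' 0.5 10 ; python3 -c "
from h import *
print(r.get_state()['joints'].round(1)); to(.5,-.13,.3,-8.5)"
```

```text
[ 87.   20.6   0.6  -0.  -70.1 -16.5]
t 0.1 tcp [0.2249 0.636  0.2367] rot [179.9  -0.  -19.5] F [ 0.8 -0.3  0.5] w 0.0876
need x,y,z (units 25mm): [20.59 25.22 -2.53] yaw units 2.74validation failed for argument at $[0]...
```

```bash
python3 -m inch '[{"x":0.5,"y":0,"z":-1,"yaw":1},{"x":1,"y":0.5,"z":-1,"yaw":1},{"x":1,"y":1,"z":-1,"yaw":0.8},{"x":1,"y":1,"z":0,"yaw":0},{"x":1,"y":1,"z":0,"yaw":0}]' 0.5 10 ; python3 -c "
from h import *
print(r.get_state()['joints'].round(1)); to(.5,-.13,.3,-8.5)"
```

```text
time_s: 0.52
tcp_pos: [0.2817, 0.5079, 0.3079]
eef_rot: [179.3, -0.3, -31.0]
contact_force: [-0.1, -0.9, -1.1]
gripper_width: 0.0663
[ 80.3  10.   -4.5   0.  -76.3 -21.2]
t 0.52 tcp [0.2817 0.5079 0.3079] rot [179.3  -0.3 -31. ] F [-0.1 -0.9 -1.1] w 0.0663
need x,y,z (units 25mm): [20.62 17.39  0.32] yaw units 5.62
```

```bash
sed -i "s/round(dy\/4,2)/round(-dy\/4,2)/" h.py
python3 -m inch '[{"x":1,"y":0.7,"z":0,"yaw":-1},{"x":1,"y":0.7,"z":0,"yaw":-1},{"x":1,"y":0.8,"z":0,"yaw":-1},{"x":1,"y":0.8,"z":0,"yaw":-1},{"x":0.8,"y":1,"z":0,"yaw":-1}]'
python3 -m inch '[{"x":0.7,"y":1,"z":0,"yaw":-0.6},{"x":0.6,"y":1,"z":0,"yaw":0},{"x":0.5,"y":1,"z":0,"yaw":0},{"x":0.5,"y":1,"z":0,"yaw":0},{"x":0.4,"y":1,"z":0,"yaw":0}]'
python3 -m inch '[{"x":0,"y":1,"z":0,"yaw":0},{"x":0,"y":1,"z":0,"yaw":0},{"x":0,"y":1,"z":0,"yaw":0},{"x":0,"y":1,"z":0,"yaw":0},{"x":0,"y":1,"z":0,"yaw":0}]'
python3 -c "
from h import *
to(.5,-.13,.25,-8.5)"
```

```text
time_s: 0.93
tcp_pos: [0.355, 0.3603, 0.31]
eef_rot: [179.3, 0.0, -10.1]
contact_force: [0.9, 0.6, -0.3]
gripper_width: 0.0652
time_s: 1.35
tcp_pos: [0.4057, 0.2184, 0.3106]
eef_rot: [179.2, 0.1, -7.3]
contact_force: [0.4, 0.5, 0.5]
gripper_width: 0.0656
time_s: 1.77
tcp_pos: [0.3885, 0.0871, 0.3108]
eef_rot: [179.1, 0.3, -7.4]
contact_force: [0.3, -0.4, 0.1]
gripper_width: 0.0659
t 1.77 tcp [0.3885 0.0871 0.3108] rot [179.1   0.3  -7.4] F [ 0.3 -0.4  0.1] w 0.0659
need x,y,z (units 25mm): [5.55 8.03 2.43] yaw units 0.27
```

```bash

python3 -m inch '[{"x":0.7,"y":1,"z":0,"yaw":0.3},{"x":0.7,"y":1,"z":0.2,"yaw":0},{"x":0.7,"y":1,"z":0.3,"yaw":0},{"x":0.7,"y":1,"z":0.3,"yaw":0},{"x":0.7,"y":1,"z":0.3,"yaw":0}]'
python3 -m inch '[{"x":0.7,"y":1,"z":0.3,"yaw":0},{"x":0.7,"y":1,"z":0.3,"yaw":0},{"x":0,"y":0.5,"z":0,"yaw":0},{"x":0,"y":0,"z":0,"yaw":0},{"x":0,"y":0,"z":0,"yaw":0}]'
python3 - <<'E'
from h import *
to(.512,-.1245,.0617,-8.5)
p,d,i=snap('wrist'); save('w1.png',p); np.savez('pics/w1.npz',p=p,d=d); print(i['pose'].round(3),i['mtx'][0])
E
```

```text
time_s: 2.18
tcp_pos: [0.4555, -0.0564, 0.2868]
eef_rot: [179.4, -0.1, -8.4]
contact_force: [1.1, 1.1, -0.8]
gripper_width: 0.0655
time_s: 2.6
tcp_pos: [0.4813, -0.1323, 0.2676]
eef_rot: [179.3, 0.3, -8.8]
contact_force: [0.9, -0.1, 0.0]
gripper_width: 0.0657
t 2.6 tcp [ 0.4813 -0.1323  0.2676] rot [179.3   0.3  -8.8] F [ 0.9 -0.1  0. ] w 0.0657
need x,y,z (units 25mm): [ 1.17 -0.5   8.24] yaw units -0.08
[[-0.152 -0.941 -0.302  0.563]
 [-0.988  0.149  0.035 -0.142]
 [ 0.012  0.304 -0.953  0.414]
 [ 0.     0.     0.     1.   ]] [285.45252329   0.         316.57973016]
```

View pics/w1.png

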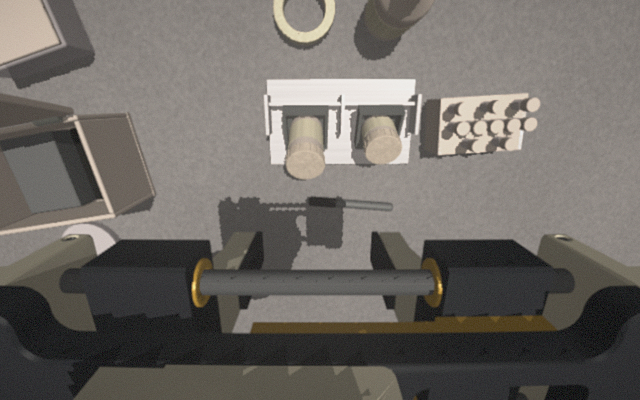

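The wrist view shows the tall jar's cap at (305,165) and the short jar's at (382,150), both seated, with clear space around them. The camera sits on the tool's +x side, where it could meet the open lid. I'll re-measure from here, then turn the tool half a turn.

```bash

python3 - <<'E'
from h import *
f=np.load('pics/w1.npz'); p,d=f['p'],f['d']; i=r.camera_info('wrist'); c=cloud(d,i)
m=((p.min(2)>150)).astype(np.uint8)
psi=np.radians(-8.5); a=np.array([-.5*np.cos(psi),-.5*np.sin(psi),.866])
for n,(u0,u1) in dict(tall=(280,332),short=(352,406)).items():
    q=c[100:185,u0:u1].reshape(-1,3); q=q[q[:,2]>.05]; h=q@a; t=q[h>np.percentile(h,96)-.004]; T=(t.min(0)+t.max(0))/2
    print(n,len(t),T.round(4),t.mean(0).round(4),np.ptp(t,0))
g=c[75:170,260:425].reshape(-1,3); g=g[(g[:,2]<.012)&(g[:,2]>.0)]
pm=(cv2.cvtColor(p,cv2.COLOR_RGB2HSV)); w=((pm[...,2]>195)&(pm[...,1]<25)); w[:75]=0;w[170:]=0;w[:,:260]=0;w[:,425:]=0
v,u=np.nonzero(w); W=np.array([onplane(i,x,y,.006) for x,y in zip(u,v)]); print(cv2.minAreaRect(np.float32(W[:,:2])))
E
R='[{"x":0,"y":0,"z":0,"yaw":1},{"x":0,"y":0,"z":0,"yaw":1},{"x":0,"y":0,"z":0,"yaw":1},{"x":0,"y":0,"z":0,"yaw":1},{"x":0,"y":0,"z":0,"yaw":1}]' ; echo
```

```text
tall 942 [ 0.4999 -0.1221  0.0897] [ 0.5006 -0.1224  0.0908] [0.04092909 0.04509022 0.02339992]
short 884 [ 0.4986 -0.2183  0.067 ] [ 0.4997 -0.2178  0.0682] [0.03983688 0.04598089 0.02301702]
((0.53389972448349, -0.17835503816604614), (0.21499258279800415, 0.11420004814863205), 81.4517593383789)
```

```bash

python3 -m inch '[{"x":0,"y":0,"z":0,"yaw":1},{"x":0,"y":0,"z":0,"yaw":1},{"x":0,"y":0,"z":0,"yaw":1},{"x":0,"y":0,"z":0,"yaw":1},{"x":0,"y":0,"z":0,"yaw":1}]'|grep rot
python3 -m inch '[{"x":0,"y":0,"z":0,"yaw":1},{"x":0,"y":0,"z":0,"yaw":1},{"x":0,"y":0,"z":0,"yaw":1},{"x":0,"y":0,"z":0,"yaw":1},{"x":0,"y":0,"z":0,"yaw":1}]'|grep rot
python3 -m inch '[{"x":0,"y":0,"z":0,"yaw":1},{"x":0,"y":0,"z":0,"yaw":1},{"x":0,"y":0,"z":0,"yaw":1},{"x":0,"y":0,"z":0,"yaw":1},{"x":0,"y":0,"z":0,"yaw":1}]'|grep rot
python3 -m inch '[{"x":0,"y":0,"z":0,"yaw":1},{"x":0,"y":0,"z":0,"yaw":1},{"x":0,"y":0,"z":0,"yaw":1},{"x":0,"y":0,"z":0,"yaw":1},{"x":0,"y":0,"z":0,"yaw":1}]'|grep rot
python3 -m inch '[{"x":0,"y":0,"z":0,"yaw":1},{"x":0,"y":0,"z":0,"yaw":1},{"x":0,"y":0,"z":0,"yaw":1},{"x":0,"y":0,"z":0,"yaw":1},{"x":0,"y":0,"z":0,"yaw":1}]'|grep rot
python3 -m inch '[{"x":0,"y":0,"z":0,"yaw":1},{"x":0,"y":0,"z":0,"yaw":1},{"x":0,"y":0,"z":0,"yaw":1},{"x":0,"y":0,"z":0,"yaw":1},{"x":0,"y":0,"z":0,"yaw":1}]'|grep rot
python3 -c "
from h import *
to(.512,-.1245,.0617,171.5)
print(r.get_state()['joints'].round(1))"
```

```text
eef_rot: [179.3, -0.1, -29.2]
eef_rot: [179.7, -0.4, -49.8]
eef_rot: [-179.9, -0.5, -70.4]
eef_rot: [-179.5, -0.3, -90.9]
eef_rot: [-179.2, 0.1, -111.5]
eef_rot: [-179.1, 0.7, -132.0]
t 5.15 tcp [ 0.4776 -0.0962  0.2806] rot [-179.1    0.7 -132. ] F [0.1 0.4 0.9] w 0.0657
need x,y,z (units 25mm): [-0.08 -1.78  8.75] yaw units 14.12
[ 12.1   0.3 -19.1   0.3 -69.6 -54.2]
```

```bash

python3 -m inch '[{"x":0,"y":0,"z":0.5,"yaw":1},{"x":0,"y":0,"z":0.5,"yaw":1},{"x":0,"y":0,"z":0.5,"yaw":1},{"x":0,"y":0,"z":0.5,"yaw":1},{"x":0,"y":0,"z":0.5,"yaw":1}]'|grep rot
python3 -m inch '[{"x":0,"y":0,"z":0.5,"yaw":1},{"x":0,"y":0,"z":0.5,"yaw":1},{"x":0,"y":0,"z":0,"yaw":1},{"x":0,"y":0,"z":0,"yaw":1},{"x":0,"y":0,"z":0,"yaw":1}]'|grep rot
python3 -m inch '[{"x":0,"y":0,"z":0,"yaw":1},{"x":0,"y":0,"z":0,"yaw":1},{"x":0,"y":0,"z":0,"yaw":1},{"x":0,"y":0,"z":0,"yaw":0.8},{"x":0,"y":0,"z":0,"yaw":0}]'|grep rot
python3 -c "
from h import *
to(.512,-.1245,.14,171.5)
print(r.get_state()['joints'].round(1))"
```

```text
eef_rot: [-179.2, 1.6, -152.5]
eef_rot: [-180.0, 1.7, -173.1]
eef_rot: [179.4, 1.9, 171.1]
t 6.4 tcp [ 0.4784 -0.0777  0.1965] rot [179.4   1.9 171.1] F [-0.9 -0.2  0.2] w 0.0656
need x,y,z (units 25mm): [-1.61 -1.64  2.26] yaw units -0.09
[  14.2    3.2  -27.6    0.2  -57.3 -113.2]
```

```bash

python3 -m inch '[{"x":-0.8,"y":-0.8,"z":0.5,"yaw":0},{"x":-0.8,"y":-0.8,"z":0.5,"yaw":0},{"x":0,"y":0,"z":0.8,"yaw":0},{"x":0,"y":0,"z":0,"yaw":0},{"x":0,"y":0,"z":0,"yaw":0}]' >/dev/null
python3 -c "
from h import *
to(.512,-.1245,.0617,171.5)"
```

```text
t 6.82 tcp [ 0.5165 -0.1197  0.1549] rot [179.3   2.3 172.2] F [ 1.2 -1.2  0.8] w 0.0658
need x,y,z (units 25mm): [ 0.15 -0.22  3.73] yaw units 0.16
```

```bash

python3 -m inch '[{"x":0.3,"y":-0.2,"z":0.7,"yaw":0.1},{"x":0,"y":0,"z":0.7,"yaw":0},{"x":0,"y":0,"z":0.7,"yaw":0},{"x":0,"y":0,"z":0.7,"yaw":0},{"x":0,"y":0,"z":0,"yaw":0}]' >/dev/null
python3 -c "
from h import *
to(.512,-.1245,.0617,171.5)"
```

```text
t 7.23 tcp [ 0.5135 -0.1194  0.0895] rot [179.2   2.8 172.3] F [-0.4 -0.8 -0.7] w 0.0658
need x,y,z (units 25mm): [ 0.03 -0.21  1.11] yaw units 0.21
```

```bash

python3 -m inch '[{"x":0.1,"y":-0.3,"z":0.6,"yaw":0.2},{"x":0,"y":-0.1,"z":0.6,"yaw":0},{"x":0,"y":0,"z":0,"yaw":0}]' >/dev/null
python3 -c "
from h import *
to(.512,-.1245,.0617,171.5)"
```

```text
t 7.48 tcp [ 0.5132 -0.1268  0.0635] rot [179.1   3.1 171.9] F [-1.6  0.4 -0.2] w 0.0659
need x,y,z (units 25mm): [0.06 0.08 0.07] yaw units 0.1
```

```bash

python3 -m inch '[{"x":0,"y":0,"z":0,"yaw":0},{"x":0,"y":0,"z":0,"yaw":0},{"x":0,"y":0,"z":0,"yaw":0},{"x":0,"y":0,"z":0,"yaw":0}]' -1 12
python3 -m inch '[{"x":0.25,"y":0,"z":-0.45,"yaw":0},{"x":0.25,"y":0,"z":-0.45,"yaw":0},{"x":0.2,"y":0,"z":-0.45,"yaw":0},{"x":0,"y":0,"z":-1,"yaw":0},{"x":0,"y":0,"z":-1,"yaw":0}]'
python3 -m inch '[{"x":0,"y":0,"z":-1,"yaw":0},{"x":0,"y":0,"z":-1,"yaw":0},{"x":0,"y":0,"z":-1,"yaw":0},{"x":0,"y":0,"z":0,"yaw":0},{"x":0,"y":0,"z":0,"yaw":0}]'
python3 - <<'E'
from h import *
to(.519,.167,.2,180)
p,d,i=snap('wrist'); q,d2,i2=snap('scene'); np.savez('pics/s2.npz',p=q,d=d2)
save('w2.png',np.hstack([p[:,120:520],cv2.resize(q[150:300,200:400],(400,300))[:,:,:].repeat(1,0) if 0 else cv2.copyMakeBorder(cv2.resize(q[150:300,200:350],(400,400)),0,0,0,0,cv2.BORDER_CONSTANT)]))
E
```

```text
time_s: 7.82
tcp_pos: [0.5157, -0.1254, 0.0693]
eef_rot: [179.1, 3.4, 172.1]
contact_force: [0.5, 0.7, -0.2]
gripper_width: 0.0445
time_s: 8.23
tcp_pos: [0.4892, -0.123, 0.1533]
eef_rot: [179.2, 3.1, 172.1]
contact_force: [1.1, -0.3, -0.8]
gripper_width: 0.044
time_s: 8.65
tcp_pos: [0.4836, -0.1234, 0.2416]
eef_rot: [179.0, 3.7, 172.1]
contact_force: [-0.3, -0.3, -2.2]
gripper_width: 0.0438
t 8.65 tcp [ 0.4836 -0.1234  0.2416] rot [179.    3.7 172.1] F [-0.3 -0.3 -2.2] w 0.0438
need x,y,z (units 25mm): [ 0.18 11.7   1.66] yaw units -1.96
```

View pics/w2.png

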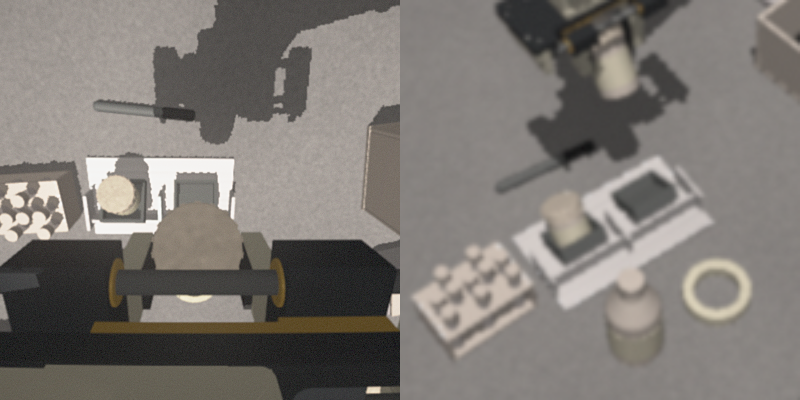

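The tall jar is out of the rack (its pocket is empty) and held, still leaning. The short jar, pen, tape and bottle are undisturbed. On to the box.

```bash

python3 -m inch '[{"x":0,"y":1,"z":0,"yaw":-0.7},{"x":0,"y":1,"z":0,"yaw":-0.7},{"x":0,"y":1,"z":0,"yaw":-0.6},{"x":-0.2,"y":1,"z":0,"yaw":0},{"x":-0.2,"y":1,"z":0,"yaw":0}]' >/dev/null
python3 -m inch '[{"x":-0.2,"y":1,"z":0,"yaw":0},{"x":-0.2,"y":1,"z":0,"yaw":0},{"x":-0.2,"y":1,"z":0,"yaw":0},{"x":-0.2,"y":1,"z":0,"yaw":0},{"x":-0.2,"y":0.6,"z":0.2,"yaw":0}]' >/dev/null
python3 -c "
from h import *
to(.520,.170,.2,180)"
```

```text
t 9.58 tcp [0.518  0.1224 0.2287] rot [ 179.9    2.7 -179.8] F [ 0.4 -0.7 -1.2] w 0.044
need x,y,z (units 25mm): [-0.09  1.9   1.15] yaw units 0.05
```

```bash

python3 -m inch '[{"x":0,"y":0.9,"z":0,"yaw":0},{"x":0,"y":0.6,"z":0.3,"yaw":0},{"x":0,"y":0.3,"z":0.4,"yaw":0},{"x":0,"y":0,"z":0.4,"yaw":0},{"x":0,"y":0,"z":0,"yaw":0}]' >/dev/null
python3 - <<'E'
from h import *
to(.520,.170,.066,180)
p,d,i=snap('wrist'); q,d2,i2=snap('top'); 
save('w3.png',np.hstack([p[:,120:520],cv2.resize(q[150:270,160:280],(400,400))]))
E
```

```text
t 10.0 tcp [0.5171 0.1707 0.192 ] rot [-179.7    2.2 -179.6] F [-0.  -0.6 -1.5] w 0.044
need x,y,z (units 25mm): [-0.12 -0.03  5.04] yaw units 0.1
```

View pics/w3.png

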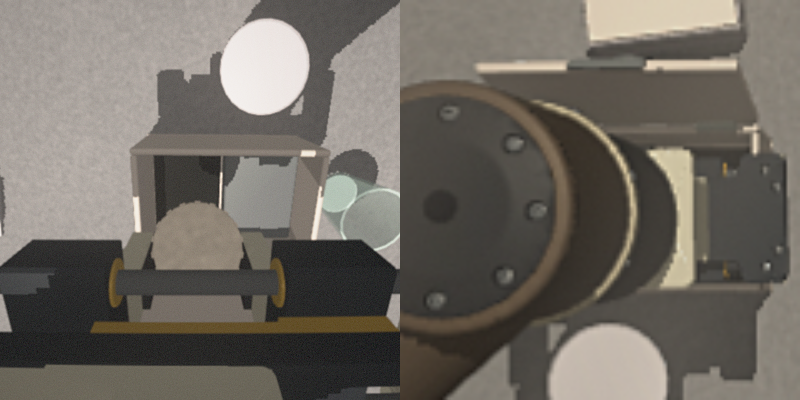

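The tall jar hangs, still leaning, over the deep compartment (dark, at about (190,185) in the left half), clear of the walls. Lowering.

```bash

python3 -m inch '[{"x":-0.1,"y":0,"z":0.7,"yaw":0},{"x":0,"y":0,"z":0.7,"yaw":0},{"x":0,"y":0,"z":0.7,"yaw":0},{"x":0,"y":0,"z":0.7,"yaw":0},{"x":0,"y":0,"z":0.7,"yaw":0}]' >/dev/null
python3 -c "
from h import *
to(.520,.170,.066,180)"
```

```text
t 10.52 tcp [0.5289 0.1678 0.1112] rot [ 179.9    3.  -179.8] F [-0.1 -0.3 -0.4] w 0.0437
need x,y,z (units 25mm): [0.36 0.09 1.81] yaw units 0.04
```

```bash

python3 -m inch '[{"x":0.3,"y":0.1,"z":0.5,"yaw":0},{"x":0.2,"y":0,"z":0.5,"yaw":0},{"x":0,"y":0,"z":0.4,"yaw":0}]' >/dev/null
python3 -c "
from h import *
to(.520,.170,.066,180)"
```

```text
t 10.77 tcp [0.5186 0.167  0.0743] rot [179.9   3.  179.9] F [ 0.  -0.3 -1.6] w 0.044
need x,y,z (units 25mm): [-0.06  0.12  0.33] yaw units -0.02
```

```bash

python3 -m inch '[{"x":0,"y":0.1,"z":0.3,"yaw":0},{"x":0,"y":0,"z":0.2,"yaw":0}]'
python3 -m inch '[{"x":-0.2,"y":0,"z":0.2,"yaw":0},{"x":-0.3,"y":0,"z":0.1,"yaw":0}]'
python3 -c "
from h import *
to(.545,.170,.063,180)"
```

```text
time_s: 10.93
tcp_pos: [0.5209, 0.1678, 0.0634]
eef_rot: [179.9, 3.2, 179.9]
contact_force: [-3.2, -3.9, 19.8]
gripper_width: 0.0436
time_s: 11.1
tcp_pos: [0.5364, 0.1672, 0.0607]
eef_rot: [179.8, 3.5, 180.0]
contact_force: [-1.8, 1.4, 4.5]
gripper_width: 0.0426
t 11.1 tcp [0.5364 0.1672 0.0607] rot [179.8   3.5 180. ] F [-1.8  1.4  4.5] w 0.0426
need x,y,z (units 25mm): [-0.34  0.11 -0.09] yaw units -0.01
```

```bash

python3 -m inch '[{"x":-0.3,"y":0.1,"z":0.1,"yaw":0},{"x":-0.2,"y":0.1,"z":0.1,"yaw":0}]'
python3 - <<'E'
from h import *
to(.545,.170,.063,180)
p,d,i=snap('wrist'); save('w4.png',p[120:320,200:440].repeat(2,0).repeat(2,1))
c=cloud(d,i); q=c[180:270,270:370].reshape(-1,3); q=q[(q[:,2]>.07)&(q[:,2]<.12)]; print(len(q),q.mean(0))
t=q[np.abs(q-np.median(q,0)).max(1)<.03]; _,s,V=np.linalg.svd(t-t.mean(0)); print(V[2],s/np.sqrt(len(t)))
E
```

```text
time_s: 11.27
tcp_pos: [0.5513, 0.1708, 0.0589]
eef_rot: [179.8, 3.6, 179.9]
contact_force: [-0.6, -3.0, 4.7]
gripper_width: 0.0425
t 11.27 tcp [0.5513 0.1708 0.0589] rot [179.8   3.6 179.9] F [-0.6 -3.   4.7] w 0.0425
need x,y,z (units 25mm): [ 0.25 -0.03 -0.17] yaw units -0.02
5272 [0.52528917 0.17248905 0.08948511]
[-0.2882995   0.02528928  0.95720627] [0.01143028 0.00778001 0.00265788]
```

View pics/w4.png

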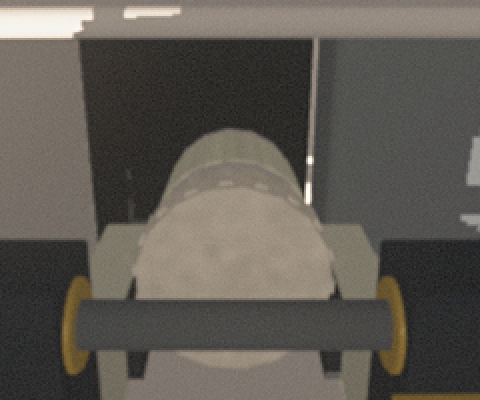

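```bash
cat >> h.py <<'E'
def captop(u0,u1,v0,v1,lo,hi):
    p,d,i=snap('wrist'); c=cloud(d,i); q=c[v0:v1,u0:u1].reshape(-1,3); q=q[(q[:,2]>lo)&(q[:,2]<hi)]
    rng=np.random.default_rng(0); best=None
    for _ in range(300):
        a,b,e=q[rng.choice(len(q),3,False)]; n=np.cross(b-a,e-a); n/=np.linalg.norm(n)+1e-12; k=abs((q-a)@n)<.0025
        if abs(n[2])>.7 and (best is None or k.sum()>best.sum()): best=k
    t=q[best]; _,s,V=np.linalg.svd(t-t.mean(0)); n=V[2]*np.sign(V[2][2]); print('plane',len(t),'of',len(q),n.round(3),'tilt',np.degrees(np.arccos(n[2])).round(1),'mid',((np.percentile(t,1,0)+np.percentile(t,99,0))/2).round(4)); return p
E
python3 -c "
from h import *
captop(260,380,180,275,.05,.13)"
```

```text
plane 4775 of 7383 [-0.152  0.01   0.988] tilt 8.8 mid [0.5262 0.173  0.0895]
```

```bash

python3 -m inch '[{"x":-0.25,"y":0,"z":0.1,"yaw":0},{"x":-0.1,"y":0,"z":0.1,"yaw":0}]'
python3 -c "
from h import *
captop(260,380,180,275,.05,.13)"
python3 -m inch '[{"x":0,"y":0,"z":0,"yaw":0},{"x":0,"y":0,"z":0,"yaw":0},{"x":0,"y":0,"z":0,"yaw":0}]' 0.15
python3 -c "
from h import *
captop(260,380,180,275,.05,.13)"
```

```text
time_s: 11.53
tcp_pos: [0.5626, 0.1715, 0.0557]
eef_rot: [179.7, 3.8, 179.9]
contact_force: [1.8, -2.9, 11.6]
gripper_width: 0.0418
plane 4561 of 7930 [-0.032  0.014  0.999] tilt 2.0 mid [0.5361 0.173  0.0889]
time_s: 11.83
tcp_pos: [0.5632, 0.1714, 0.0552]
eef_rot: [179.7, 3.9, 179.9]
contact_force: [-1.5, -0.1, 0.4]
gripper_width: 0.0495
plane 4587 of 7989 [-0.024 -0.003  1.   ] tilt 1.4 mid [0.5363 0.1719 0.0891]
```

```bash

python3 -m inch '[{"x":0,"y":0,"z":-0.5,"yaw":0},{"x":0,"y":0,"z":-0.7,"yaw":0},{"x":0,"y":0,"z":-1,"yaw":0},{"x":0,"y":0,"z":-1,"yaw":0},{"x":0,"y":0,"z":-1,"yaw":0}]' >/dev/null
python3 -m inch '[{"x":0.2,"y":0,"z":-1,"yaw":0},{"x":0.2,"y":-1,"z":-1,"yaw":0},{"x":0,"y":-1,"z":0,"yaw":0},{"x":0,"y":-1,"z":0,"yaw":0},{"x":0,"y":-1,"z":0,"yaw":0}]' >/dev/null
python3 - <<'E'
from h import *
to(.5067,-.219,.25,171.5)
p,d,i=snap('wrist'); save('w5.png',p)
c=cloud(d,i); np.savez('pics/w5.npz',p=p,c=c)
q=c.reshape(-1,3); k=(abs(q[:,2]-.09)<.004)&(q[:,0]>.49)&(q[:,0]<.585)&(q[:,1]>.125)&(q[:,1]<.27); t=q[k]; print(len(t),t.mean(0),((t.min(0)+t.max(0))/2),np.ptp(t,0))
E
```

```text
t 12.72 tcp [0.5414 0.0725 0.2139] rot [ 179.7    3.8 -179.8] F [0.2 0.2 0.1] w 0.0509
need x,y,z (units 25mm): [  1.43 -11.66  -1.44] yaw units 2.18
1564 [0.54464717 0.17142395 0.08972078] [0.54549755 0.17252552 0.08901681] [0.04496193 0.04665955 0.00595058]
```

The tall jar stands upright on the pad at (0.5455, 0.1725), cap top at z = 0.090. Next is the short jar.

```bash

python3 -m inch '[{"x":0.1,"y":-1,"z":0,"yaw":0.8},{"x":0.1,"y":-1,"z":0,"yaw":0.8},{"x":0.1,"y":-1,"z":0,"yaw":0.6},{"x":0.1,"y":-1,"z":0,"yaw":0},{"x":0,"y":-1,"z":0,"yaw":0}]' 0.4 >/dev/null
python3 -m inch '[{"x":0,"y":-1,"z":0,"yaw":0},{"x":0,"y":-1,"z":0,"yaw":0},{"x":0,"y":-1,"z":0,"yaw":0},{"x":0,"y":-1,"z":0,"yaw":0},{"x":0,"y":-0.5,"z":0,"yaw":0}]' >/dev/null
python3 - <<'E'
from h import *
to(.5067,-.219,.047,171.5); print(r.get_state()['joints'].round(1))
E
```

```text
t 13.6 tcp [ 0.4986 -0.1734  0.2086] rot [179.    3.8 171. ] F [ 0.5 -0.6  0. ] w 0.0614
need x,y,z (units 25mm): [-0.61 -1.75  6.46] yaw units -0.13
[   1.9    5.8  -22.8   -0.3  -57.5 -100.8]
```

```bash

python3 -m inch '[{"x":-0.2,"y":-0.9,"z":0,"yaw":0},{"x":0,"y":-0.8,"z":0.6,"yaw":0},{"x":0,"y":-0.1,"z":0.9,"yaw":0},{"x":0,"y":0,"z":0.9,"yaw":0},{"x":0,"y":0,"z":0.5,"yaw":0}]' >/dev/null
python3 - <<'E'
from h import *
to(.5067,-.219,.047,171.5)
E
```

```text
t 14.02 tcp [ 0.503  -0.2239  0.1365] rot [179.    4.3 170.7] F [ 0.8 -0.6  0.5] w 0.0616
need x,y,z (units 25mm): [-0.11  0.22  3.58] yaw units -0.2
```

```bash

python3 -m inch '[{"x":0.05,"y":0.15,"z":0.7,"yaw":-0.2},{"x":0,"y":0.1,"z":0.7,"yaw":0},{"x":0,"y":0,"z":0.7,"yaw":0},{"x":0,"y":0,"z":0.4,"yaw":0}]' >/dev/null
python3 - <<'E'
from h import *
to(.5067,-.219,.047,171.5)
E
```

```text
t 14.35 tcp [ 0.5071 -0.2172  0.0699] rot [179.    4.3 171.4] F [-0.7  0.1  0.2] w 0.0613
need x,y,z (units 25mm): [ 0.   -0.07  0.92] yaw units -0.02
```

```bash

python3 -m inch '[{"x":0,"y":0,"z":0.5,"yaw":0},{"x":0,"y":-0.1,"z":0.5,"yaw":0}]' |grep -E "pos|force"
python3 -m inch '[{"x":0,"y":0,"z":0.15,"yaw":0},{"x":0,"y":0,"z":0.05,"yaw":0},{"x":0,"y":0,"z":0.05,"yaw":0},{"x":0,"y":0,"z":0.05,"yaw":0}]' -1 12
python3 - <<'E'
from h import *
to(.5067,-.219,.047,171.5)
E
```

```text
tcp_pos: [0.5088, -0.219, 0.0433]
contact_force: [-0.3, -1.9, 2.0]
time_s: 14.85
tcp_pos: [0.5092, -0.2215, 0.0371]
eef_rot: [179.2, 4.2, 171.6]
contact_force: [-7.5, 4.3, 17.9]
gripper_width: 0.0566
t 14.85 tcp [ 0.5092 -0.2215  0.0371] rot [179.2   4.2 171.6] F [-7.5  4.3 17.9] w 0.0566
need x,y,z (units 25mm): [ 0.11  0.08 -0.4 ] yaw units 0.02
```

```bash

python3 -m inch '[{"x":0,"y":0,"z":-0.2,"yaw":0},{"x":0,"y":0,"z":-0.2,"yaw":0},{"x":0,"y":0,"z":0,"yaw":0}]' 0.4
python3 - <<'E'
from h import *
to(.507,-.219,.050,171.5)
E
```

```text
time_s: 15.1
tcp_pos: [0.5087, -0.2212, 0.0483]
eef_rot: [179.2, 4.2, 171.6]
contact_force: [-0.2, 0.1, -0.2]
gripper_width: 0.0612
t 15.1 tcp [ 0.5087 -0.2212  0.0483] rot [179.2   4.2 171.6] F [-0.2  0.1 -0.2] w 0.0612
need x,y,z (units 25mm): [ 0.08  0.08 -0.07] yaw units 0.02
```

```bash

python3 -m inch '[{"x":0.15,"y":0.1,"z":-0.15,"yaw":0},{"x":0,"y":0,"z":0,"yaw":0},{"x":0,"y":0,"z":0,"yaw":0},{"x":0,"y":0,"z":0,"yaw":0},{"x":0,"y":0,"z":0,"yaw":0}]' -1 12
python3 - <<'E'
from h import *
to(.507,-.219,.050,171.5)
E
```

```text
time_s: 15.52
tcp_pos: [0.5049, -0.2177, 0.0524]
eef_rot: [179.2, 4.3, 171.6]
contact_force: [-0.0, 1.2, 2.0]
gripper_width: 0.045
t 15.52 tcp [ 0.5049 -0.2177  0.0524] rot [179.2   4.3 171.6] F [-0.   1.2  2. ] w 0.045
need x,y,z (units 25mm): [-0.09 -0.04  0.1 ] yaw units 0.02
```

```bash

python3 -m inch '[{"x":0.25,"y":0,"z":-0.4,"yaw":0},{"x":0.25,"y":0,"z":-0.4,"yaw":0},{"x":0.2,"y":0,"z":-0.45,"yaw":0},{"x":0,"y":0,"z":-1,"yaw":0},{"x":0,"y":0,"z":-1,"yaw":0}]' |grep -E "force|width"
python3 -m inch '[{"x":0,"y":0.6,"z":-0.7,"yaw":-0.7},{"x":0,"y":1,"z":0,"yaw":-0.7},{"x":0,"y":1,"z":0,"yaw":-0.6},{"x":0,"y":1,"z":0,"yaw":0},{"x":0,"y":1,"z":0,"yaw":0}]' |grep width
python3 -m inch '[{"x":0,"y":1,"z":0,"yaw":0},{"x":0,"y":1,"z":0,"yaw":0},{"x":0,"y":1,"z":0,"yaw":0},{"x":0,"y":0.4,"z":0,"yaw":0},{"x":0,"y":0,"z":0,"yaw":0}]' |grep width
python3 - <<'E'
from h import *
to(.49,0,.04,180)
p,d,i=snap('wrist'); save('w6.png',p)
E
```

```text
contact_force: [1.3, 0.3, -0.3]
gripper_width: 0.0446
gripper_width: 0.0443
gripper_width: 0.0448
t 16.77 tcp [ 0.4746 -0.0091  0.1696] rot [179.6   4.8 179.6] F [ 0.2 -0.3 -0.9] w 0.0448
need x,y,z (units 25mm): [-0.62  0.37  5.18] yaw units -0.09
```

View pics/w6.png

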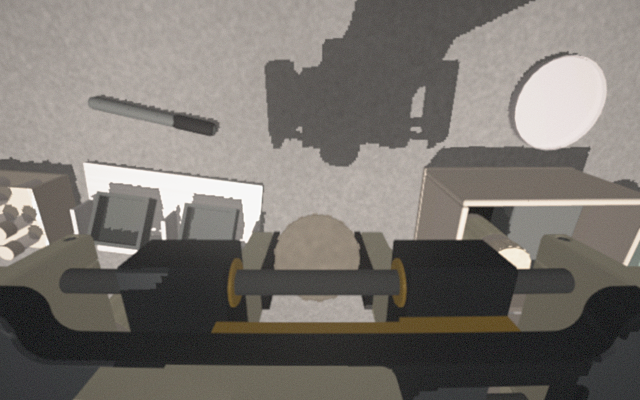

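The short jar is held, cap at (318,260), and both rack pockets are empty. I'll set it upright on the free bench here before going into the box.

```bash

python3 -m inch '[{"x":0,"y":0.1,"z":0.8,"yaw":0},{"x":0,"y":0,"z":0.8,"yaw":0},{"x":0,"y":0,"z":0.8,"yaw":0},{"x":0,"y":0,"z":0.8,"yaw":0},{"x":0,"y":0,"z":0.5,"yaw":0}]' |grep -E "pos|force"
python3 -c "
from h import *
to(.49,0,.04,180)
captop(260,380,180,275,.05,.2)"
```

```text
tcp_pos: [0.4838, -0.0086, 0.0817]
contact_force: [0.0, -1.8, 0.2]
t 17.23 tcp [ 0.4838 -0.0086  0.0817] rot [179.4   5.5 179.6] F [ 0.  -1.8  0.2] w 0.0448
need x,y,z (units 25mm): [-0.25  0.35  1.67] yaw units -0.1
plane 4110 of 5955 [-0.551  0.03   0.834] tilt 33.5 mid [ 0.4697 -0.0043  0.0918]
```

```bash

python3 -m inch '[{"x":0,"y":0,"z":0.6,"yaw":0},{"x":0,"y":0,"z":0.5,"yaw":0},{"x":0,"y":0,"z":0.3,"yaw":0}]' |grep -E "pos|force"
python3 -m inch '[{"x":-0.1,"y":0,"z":0.25,"yaw":0},{"x":-0.3,"y":0,"z":0.15,"yaw":0}]'|grep -E "pos|force"
python3 -m inch '[{"x":-0.25,"y":0,"z":0.1,"yaw":0},{"x":-0.2,"y":0,"z":0.1,"yaw":0}]' |grep -E "pos|force"
python3 -c "
from h import *
to(.49,0,.035,180)
captop(260,380,180,275,.03,.2)"
```

```text
tcp_pos: [0.4861, -0.0112, 0.0463]
contact_force: [-0.3, 0.7, -1.3]
tcp_pos: [0.4963, -0.0126, 0.0374]
contact_force: [-0.9, -0.6, 8.6]
tcp_pos: [0.5104, -0.013, 0.0348]
contact_force: [-1.5, -0.9, 0.7]
t 17.87 tcp [ 0.5104 -0.013   0.0348] rot [179.4   5.4 179.4] F [-1.5 -0.9  0.7] w 0.0446
need x,y,z (units 25mm): [ 0.82  0.51 -0.01] yaw units -0.14
plane 3601 of 5807 [-0.189  0.003  0.982] tilt 10.9 mid [ 0.4954 -0.0107  0.05  ]
```

```bash

python3 -m inch '[{"x":-0.3,"y":0,"z":0.15,"yaw":0},{"x":-0.15,"y":0,"z":0.15,"yaw":0}]' |grep -E "pos|force"
python3 -c "
from h import *
to(.49,0,.035,180)
captop(260,380,180,275,.03,.2)"
```

```text
tcp_pos: [0.5245, -0.013, 0.0294]
contact_force: [-8.1, 1.1, 17.7]
t 18.08 tcp [ 0.5245 -0.013   0.0294] rot [179.4   5.5 179.4] F [-8.1  1.1 17.7] w 0.0448
need x,y,z (units 25mm): [ 1.38  0.51 -0.23] yaw units -0.14
plane 3359 of 5993 [ 0.005 -0.02   1.   ] tilt 1.2 mid [ 0.5073 -0.0106  0.0506]
```

```bash

python3 -m inch '[{"x":0,"y":0,"z":0,"yaw":0},{"x":0,"y":0,"z":-0.3,"yaw":0},{"x":0,"y":0,"z":-0.8,"yaw":0},{"x":0,"y":0,"z":-1,"yaw":0},{"x":0,"y":0,"z":-1,"yaw":0}]' -1 25 |grep -E "pos|force"
python3 -m inch '[{"x":0,"y":0,"z":-1,"yaw":0},{"x":0,"y":0,"z":-1,"yaw":0},{"x":0,"y":0,"z":-1,"yaw":0},{"x":0,"y":0,"z":-0.5,"yaw":0},{"x":0,"y":0,"z":0,"yaw":0}]' |grep -E "pos|force"
python3 - <<'E'
from h import *
to(.508,.23,.19,180)
p,d,i=snap('wrist'); c=cloud(d,i); q=c[180:275,260:380].reshape(-1,3); z0=r.get_state()['tcp_pos'][2]+.0206
t=q[abs(q[:,2]-z0)<.004]; print(len(t), np.percentile(t,[1,99],0).round(4))
E
python3 -c "
from h import *
captop(260,380,180,275,.05,.3)"
```

```text
tcp_pos: [0.5165, -0.0145, 0.1044]
contact_force: [0.4, -0.5, -1.0]
tcp_pos: [0.5113, -0.0144, 0.2037]
contact_force: [1.1, 0.3, -0.9]
t 18.97 tcp [ 0.5113 -0.0144  0.2037] rot [179.4   5.5 179.5] F [ 1.1  0.3 -0.9] w 0.0443
need x,y,z (units 25mm): [0.22 9.77 0.55] yaw units -0.13
3740 [[ 0.4818 -0.0389  0.2195]
 [ 0.5055  0.0155  0.2271]]
plane 3412 of 7632 [ 0.012 -0.009  1.   ] tilt 0.9 mid [ 0.4937 -0.0121  0.2241]
```

```bash

python3 -m inch '[{"x":0.2,"y":0.7,"z":0,"yaw":-0.1},{"x":0.2,"y":1,"z":0,"yaw":0},{"x":0,"y":1,"z":0,"yaw":0},{"x":0,"y":1,"z":0,"yaw":0},{"x":0,"y":1,"z":0,"yaw":0}]' |grep -E "pos"
python3 -m inch '[{"x":0,"y":1,"z":0,"yaw":0},{"x":0,"y":1,"z":0,"yaw":0},{"x":0,"y":1,"z":0,"yaw":0},{"x":0,"y":0.6,"z":0,"yaw":0},{"x":0,"y":0,"z":0,"yaw":0}]' |grep -E "pos"
python3 -c "
from h import *
to(.500,.229,.19,180)
captop(260,380,180,275,.05,.3)"
```

```text
tcp_pos: [0.4971, 0.1021, 0.1938]
tcp_pos: [0.4945, 0.1984, 0.185]
t 19.9 tcp [0.4945 0.1984 0.185 ] rot [-179.9    4.2  179.6] F [ 0.4 -1.1 -0.8] w 0.0441
need x,y,z (units 25mm): [-0.21  1.23 -0.2 ] yaw units -0.1
plane 3407 of 7832 [ 0.025 -0.004  1.   ] tilt 1.4 mid [0.4776 0.201  0.2069]
```

```bash

python3 -m inch '[{"x":-0.2,"y":0.7,"z":0,"yaw":-0.1},{"x":-0.1,"y":0.5,"z":0.2,"yaw":0},{"x":0,"y":0.1,"z":0.5,"yaw":0},{"x":0,"y":0,"z":0.5,"yaw":0},{"x":0,"y":0,"z":0.3,"yaw":0}]' |grep -E "pos"
python3 - <<'E'
from h import *
to(.513,.229,.0694,180)
p,d,i=snap('wrist'); c=cloud(d,i); q=c[180:275,260:380].reshape(-1,3); z0=r.get_state()['tcp_pos'][2]+.0206
t=q[abs(q[:,2]-z0)<.004]; print(len(t), np.percentile(t,[1,99],0).round(4)); save('w7.png',p[100:300,160:480].repeat(2,0).repeat(2,1))
E
```

```text
tcp_pos: [0.5044, 0.2298, 0.1429]
t 20.37 tcp [0.5044 0.2298 0.1429] rot [-179.7    3.9  180. ] F [ 0.4 -0.5 -1.6] w 0.0441
need x,y,z (units 25mm): [-0.34 -0.03  2.94] yaw units -0.01
3136 [[0.4751 0.2055 0.1583]
 [0.4993 0.2603 0.1661]]
```

View pics/w7.png

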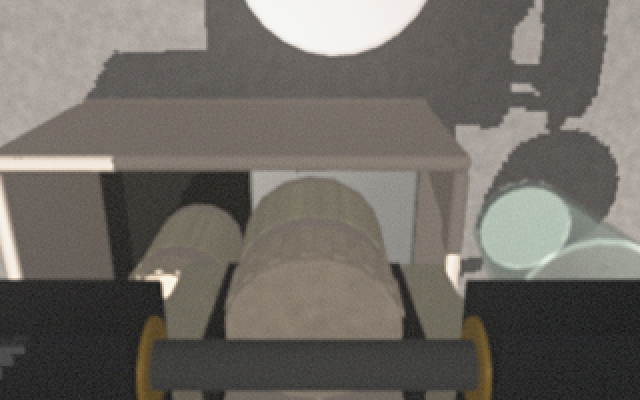

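The short jar hangs upright above the raised side, with the tall jar standing to its left at about (200,240). It needs about 7 mm more clearance from the front wall.

```bash

python3 -m inch '[{"x":-0.3,"y":0,"z":0,"yaw":0},{"x":0,"y":0,"z":0.3,"yaw":0},{"x":0,"y":0,"z":0.5,"yaw":0},{"x":0,"y":0,"z":0.5,"yaw":0},{"x":0,"y":0,"z":0.3,"yaw":0}]' |grep -E "pos|force"
python3 - <<'E'
from h import *
to(.513,.229,.0694,180)
p,d,i=snap('wrist'); c=cloud(d,i); q=c[180:275,260:380].reshape(-1,3); z0=r.get_state()['tcp_pos'][2]+.0206
t=q[abs(q[:,2]-z0)<.004]; print(len(t), np.percentile(t,[1,99],0).round(4))
E
```

```text
tcp_pos: [0.5168, 0.2284, 0.1016]
contact_force: [-0.2, -1.2, -0.9]
t 20.83 tcp [0.5168 0.2284 0.1016] rot [-179.7    4.   179.8] F [-0.2 -1.2 -0.9] w 0.0442
need x,y,z (units 25mm): [0.15 0.02 1.29] yaw units -0.05
3317 [[0.4875 0.2041 0.1173]
 [0.5117 0.259  0.125 ]]
```

```bash

python3 -m inch '[{"x":0.2,"y":0.05,"z":0.4,"yaw":0},{"x":0.1,"y":0,"z":0.4,"yaw":0},{"x":0,"y":0,"z":0.2,"yaw":0}]' |grep -E "pos|force"
python3 -m inch '[{"x":0,"y":0,"z":0.2,"yaw":0}]' |grep -E "pos|force"
python3 -c "
from h import *
to(.513,.229,.0694,180)"
```

```text
tcp_pos: [0.5119, 0.2292, 0.0755]
contact_force: [0.2, -0.1, -1.3]
tcp_pos: [0.5125, 0.2293, 0.0706]
contact_force: [-0.9, 0.5, -0.7]
t 21.22 tcp [0.5125 0.2293 0.0706] rot [-179.7    4.   179.8] F [-0.9  0.5 -0.7] w 0.0442
need x,y,z (units 25mm): [-0.02 -0.01  0.05] yaw units -0.06
```

```bash

python3 -m inch '[{"x":0,"y":0,"z":0.15,"yaw":0}]' |grep -E "pos|force"
python3 -m inch '[{"x":0,"y":0,"z":0.1,"yaw":0}]' |grep -E "pos|force"
```

```text
tcp_pos: [0.5134, 0.2293, 0.0683]
contact_force: [-14.0, -4.2, 39.8]
tcp_pos: [0.5143, 0.2294, 0.0683]
contact_force: [-13.9, -5.1, 36.1]
```

Contact with the block. Releasing with a small opening.

```bash

python3 -m inch '[{"x":0,"y":0,"z":-0.05,"yaw":0},{"x":0,"y":0,"z":0,"yaw":0},{"x":0,"y":0,"z":0,"yaw":0}]' 0.15 |grep -E "pos|force|width"
python3 -m inch '[{"x":0,"y":0,"z":-0.4,"yaw":0},{"x":0,"y":0,"z":-0.6,"yaw":0},{"x":0,"y":0,"z":-1,"yaw":0},{"x":0,"y":0,"z":-1,"yaw":0},{"x":0,"y":0,"z":-1,"yaw":0}]' |grep -E "pos|force|width"
python3 -m inch '[{"x":0,"y":0,"z":-1,"yaw":0},{"x":0.6,"y":-0.3,"z":-1,"yaw":0},{"x":1,"y":-0.3,"z":-0.5,"yaw":0},{"x":1,"y":-0.3,"z":0,"yaw":0},{"x":0,"y":0,"z":0,"yaw":0}]' -1|grep -E "pos|force|width"
python3 - <<'E'
from h import *
to(.5,.199,.25,180); print(r.get_state()['joints'].round(1))
p,d,i=snap('wrist'); c=cloud(d,i); save('w8.png',p)
q=c.reshape(-1,3)
for n,y0,y1 in(('tall',.12,.199),('short',.203,.275)):
    k=(abs(q[:,2]-.09)<.005)&(q[:,0]>.482)&(q[:,0]<.585)&(q[:,1]>y0)&(q[:,1]<y1); t=q[k]; print(n,len(t),((t.min(0)+t.max(0))/2).round(4),np.ptp(t,0).round(4),t[:,2].std())
E
```

```text
tcp_pos: [0.5158, 0.2302, 0.0724]
contact_force: [-0.3, -0.6, -0.1]
gripper_width: 0.05
tcp_pos: [0.5057, 0.228, 0.1715]
contact_force: [0.2, 1.3, 0.1]
gripper_width: 0.0503
tcp_pos: [0.4368, 0.2071, 0.2414]
contact_force: [-0.4, -1.1, -1.4]
gripper_width: 0.0228
t 22.47 tcp [0.4368 0.2071 0.2414] rot [-179.8    4.3  179.8] F [-0.4 -1.1 -1.4] w 0.0228
need x,y,z (units 25mm): [-2.53 -0.31 -0.35] yaw units -0.06
[  51.6   -0.4  -26.6    4.   -61.3 -143.7]
tall 151 [0.5428 0.1897 0.0885] [0.0303 0.01   0.0069] 0.0013896973935896336
short 866 [0.5042 0.2303 0.0885] [0.0443 0.0443 0.0068] 0.0009473769440424106
```

View pics/w8.png

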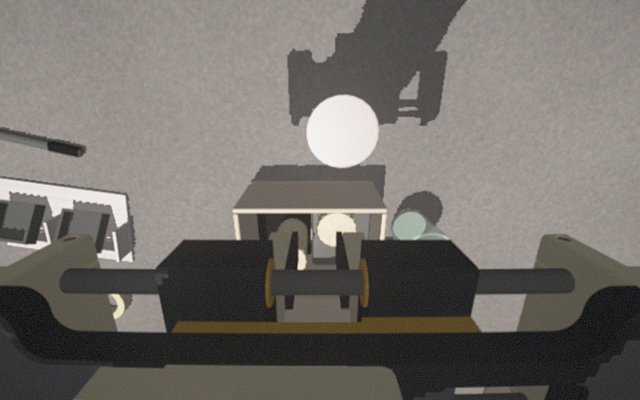

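Both jars are in: the short cap at (337,228) and the tall one beside it, partly behind a finger. Now the fingers go over and behind the lid to swing it shut.

```bash

python3 -m inch '[{"x":0,"y":0,"z":-0.8,"yaw":0},{"x":-0.5,"y":-0.2,"z":-0.6,"yaw":0},{"x":-1,"y":-0.2,"z":0,"yaw":0},{"x":-1,"y":0,"z":0,"yaw":0},{"x":-1,"y":0,"z":0,"yaw":0}]' -1 20|grep -E "pos|force|width"
python3 -m inch '[{"x":-1,"y":0,"z":0,"yaw":0},{"x":-1,"y":0,"z":0,"yaw":0},{"x":-1,"y":0,"z":0,"yaw":0},{"x":-1,"y":0,"z":0,"yaw":0},{"x":-0.7,"y":0,"z":0,"yaw":0}]'|grep -E "pos|force|width"
python3 -c "
from h import *
to(.665,.199,.19,180)"
```

```text
tcp_pos: [0.5234, 0.1982, 0.2896]
contact_force: [-0.1, 0.8, 0.1]
gripper_width: 0.0005
tcp_pos: [0.65, 0.1976, 0.2993]
contact_force: [0.1, 0.7, -0.5]
gripper_width: 0.0008
t 23.35 tcp [0.65   0.1976 0.2993] rot [ 180.     4.6 -179.8] F [ 0.1  0.7 -0.5] w 0.0008
need x,y,z (units 25mm): [-0.6   0.05  4.37] yaw units 0.05
```

```bash

python3 -m inch '[{"x":-0.3,"y":0,"z":0.6,"yaw":0},{"x":0,"y":0,"z":1,"yaw":0},{"x":0,"y":0,"z":1,"yaw":0},{"x":0,"y":0,"z":0.9,"yaw":0},{"x":0,"y":0,"z":0.4,"yaw":0}]' |grep -E "pos|force|width"
python3 - <<'E'
from h import *
to(.665,.199,.188,180)
q,d,i=snap('top'); c=cloud(d,i)
save('t9.png',cv2.resize(q[150:270,160:280],(480,480)))
E
```

```text
tcp_pos: [0.6742, 0.1969, 0.1982]
contact_force: [0.1, -0.2, -0.4]
gripper_width: 0.0007
t 23.77 tcp [0.6742 0.1969 0.1982] rot [ 180.     4.7 -180. ] F [ 0.1 -0.2 -0.4] w 0.0007
need x,y,z (units 25mm): [0.37 0.08 0.41] yaw units 0.0
```

View pics/t9.png

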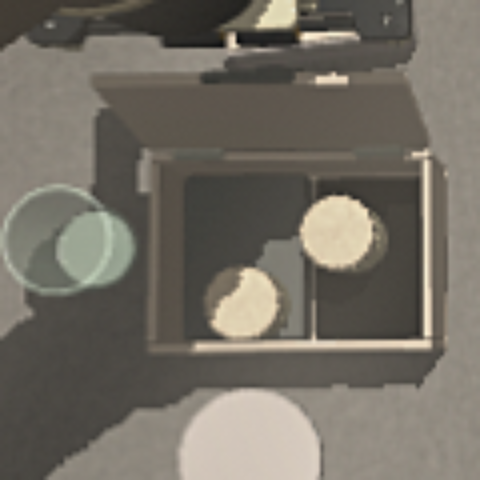

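Both jars stand upright inside the box: short at (243,300), tall at (340,232). The hand is behind the lid, so I'm sweeping it shut.

```bash

python3 -m inch '[{"x":0.7,"y":0.05,"z":0.1,"yaw":0},{"x":0.7,"y":0,"z":0,"yaw":0},{"x":0.7,"y":0,"z":0,"yaw":0},{"x":0.7,"y":0,"z":0,"yaw":0},{"x":0.6,"y":0,"z":0,"yaw":0}]' |grep -E "pos|force|width"
python3 -c "
from h import *
to(.565,.199,.188,180)"
```

```text
tcp_pos: [0.5923, 0.1981, 0.1887]
contact_force: [3.2, 0.0, -1.7]
gripper_width: 0.0001
t 24.23 tcp [0.5923 0.1981 0.1887] rot [-179.8    4.9 -180. ] F [ 3.2  0.  -1.7] w 0.0001
need x,y,z (units 25mm): [1.09 0.04 0.03] yaw units 0.0
```

```bash

python3 -m inch '[{"x":0.6,"y":0,"z":-0.1,"yaw":0},{"x":0.6,"y":0,"z":0,"yaw":0}]' |grep -E "pos|force"
python3 -m inch '[{"x":0.5,"y":0,"z":0.1,"yaw":0},{"x":0.45,"y":0,"z":0.25,"yaw":0}]' |grep -E "pos|force"
python3 -c "
from h import *
to(.528,.199,.170,180)"
```

```text
tcp_pos: [0.563, 0.199, 0.1915]
contact_force: [1.8, 0.2, -0.3]
tcp_pos: [0.5412, 0.2004, 0.1851]
contact_force: [2.4, -0.5, 0.1]
t 24.57 tcp [0.5412 0.2004 0.1851] rot [ 179.8    5.6 -179.8] F [ 2.4 -0.5  0.1] w 0.0007
need x,y,z (units 25mm): [ 0.53 -0.05  0.61] yaw units 0.04
```

```bash

python3 -m inch '[{"x":0.5,"y":0,"z":0.4,"yaw":0},{"x":0.4,"y":0,"z":0.4,"yaw":0}]' |grep -E "pos|force"
python3 -m inch '[{"x":0.35,"y":0,"z":0.5,"yaw":0},{"x":0.25,"y":0,"z":0.5,"yaw":0}]' |grep -E "pos|force"
python3 -c "
from h import *
to(.505,.199,.1155,180)"
```

```text
tcp_pos: [0.5222, 0.2018, 0.1672]
contact_force: [1.5, -0.1, -0.7]
tcp_pos: [0.5106, 0.2031, 0.1439]
contact_force: [-0.2, 0.0, 1.0]
t 24.9 tcp [0.5106 0.2031 0.1439] rot [ 179.4    6.3 -179.7] F [-0.2  0.   1. ] w 0.0006
need x,y,z (units 25mm): [ 0.22 -0.16  1.14] yaw units 0.08
```

```bash

python3 -m inch '[{"x":0.25,"y":-0.1,"z":0.45,"yaw":0},{"x":0.15,"y":-0.1,"z":0.4,"yaw":0}]' |grep -E "pos|force"
python3 -m inch '[{"x":0.1,"y":0,"z":0.25,"yaw":0},{"x":0.05,"y":0,"z":0.2,"yaw":0}]' |grep -E "pos|force"
python3 -c "
from h import *
to(.505,.199,.1155,180)"
```

```text
tcp_pos: [0.504, 0.2001, 0.1238]
contact_force: [-0.3, 0.9, 0.5]
tcp_pos: [0.5025, 0.2006, 0.1152]
contact_force: [-29.1, -8.3, 70.7]
t 25.23 tcp [0.5025 0.2006 0.1152] rot [ 179.3    6.7 -179.5] F [-29.1  -8.3  70.7] w 0.0003
need x,y,z (units 25mm): [-0.1  -0.07 -0.01] yaw units 0.13
```

```bash

python3 -m inch '[{"x":0,"y":0,"z":-0.5,"yaw":0},{"x":0,"y":0,"z":-1,"yaw":0},{"x":0,"y":0,"z":-1,"yaw":0},{"x":0.5,"y":0,"z":-1,"yaw":0},{"x":0.5,"y":0,"z":0,"yaw":0}]' |grep -E "pos|force"
python3 - <<'E'
from h import *
to(.540,.199,.18,180)
p,d,i=snap('wrist'); save('w10.png',p); c=cloud(d,i); q=c.reshape(-1,3)
t=q[(q[:,0]>.475)&(q[:,0]<.6)&(abs(q[:,1]-.199)<.045)&(q[:,2]>.085)&(q[:,2]<.16)]
f=t[(t[:,2]<.112)]; A=np.c_[f[:,:2]-[.595,.199],np.ones(len(f))]; print('lid',len(f),np.linalg.lstsq(A,f[:,2],rcond=None)[0].round(4), f[:,0].min(),f[:,0].max())
g=t[t[:,2]>.122]; print('plunger',len(g),(np.percentile(g,[1,99],0)).round(4) if len(g) else '')
E
```

```text
tcp_pos: [0.47, 0.2007, 0.2068]
contact_force: [0.6, 1.2, 0.5]
t 25.65 tcp [0.47   0.2007 0.2068] rot [ 179.3    6.9 -179.4] F [0.6 1.2 0.5] w 0.0006
need x,y,z (units 25mm): [-2.8  -0.1   1.07] yaw units 0.14
lid 4199 [0.0028 0.0007 0.1046] 0.47500532950951446 0.5274589100651943
plunger 35 [[0.5283 0.2032 0.1233]
 [0.5438 0.2043 0.1296]]
```

View pics/w10.png

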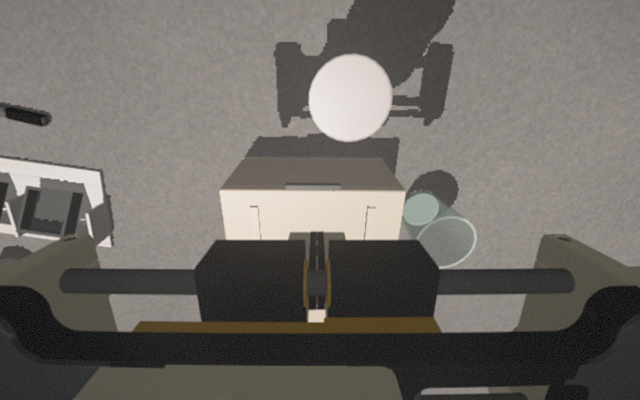

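The lid is shut: the fitted slope is 0.003 rad and the face is at z = 0.1046. Now the plunger.

```bash

python3 -m inch '[{"x":-0.8,"y":-0.05,"z":0,"yaw":0},{"x":-0.8,"y":0,"z":0,"yaw":0},{"x":-0.8,"y":0,"z":0.2,"yaw":0},{"x":0,"y":0,"z":0.5,"yaw":0},{"x":0,"y":0,"z":0.3,"yaw":0}]' |grep -E "pos|force"
python3 -c "
from h import *
to(.541,.199,.141,180)"
```

```text
tcp_pos: [0.5334, 0.2018, 0.1923]
contact_force: [-1.4, -0.7, 0.1]
t 26.12 tcp [0.5334 0.2018 0.1923] rot [ 178.9    7.3 -179.3] F [-1.4 -0.7  0.1] w 0.0005
need x,y,z (units 25mm): [-0.3  -0.12  2.05] yaw units 0.19
```

```bash

python3 -m inch '[{"x":0,"y":-0.15,"z":0.6,"yaw":0},{"x":0,"y":0,"z":0.6,"yaw":0},{"x":0,"y":0,"z":0.35,"yaw":0}]' |grep -E "pos|force"
python3 -c "
from h import *
to(.541,.199,.141,180)"
```

```text
tcp_pos: [0.5394, 0.1991, 0.1526]
contact_force: [0.3, -0.3, 0.5]
t 26.37 tcp [0.5394 0.1991 0.1526] rot [ 178.9    7.3 -179.3] F [ 0.3 -0.3  0.5] w 0.0004
need x,y,z (units 25mm): [-0.06 -0.01  0.46] yaw units 0.18
```

```bash

python3 -m inch '[{"x":0,"y":0,"z":0.4,"yaw":0},{"x":0,"y":0,"z":0.2,"yaw":0}]' |grep -E "pos|force"
python3 -m inch '[{"x":0,"y":0,"z":0.2,"yaw":0}]' |grep -E "pos|force"
python3 -m inch '[{"x":0,"y":0,"z":0.15,"yaw":0}]' |grep -E "pos|force"
```

```text
tcp_pos: [0.5409, 0.1993, 0.1361]
contact_force: [-4.0, -0.1, 5.6]
tcp_pos: [0.5411, 0.1993, 0.1309]
contact_force: [-6.5, 0.5, 8.0]
tcp_pos: [0.5416, 0.1993, 0.1292]
contact_force: [-27.1, -2.8, 54.0]
```

```bash

python3 -m inch '[{"x":0,"y":0,"z":0.06,"yaw":0}]' |grep -E "pos|force"
python3 -m inch '[{"x":0,"y":0,"z":-0.3,"yaw":0},{"x":0,"y":0,"z":-0.7,"yaw":0},{"x":0,"y":0,"z":-1,"yaw":0},{"x":0.5,"y":0,"z":-1,"yaw":0},{"x":1,"y":0,"z":-1,"yaw":0}]' |grep -E "pos|force"
python3 -m inch '[{"x":1,"y":-1,"z":0,"yaw":0},{"x":0.6,"y":-1,"z":0,"yaw":0},{"x":0,"y":-1,"z":0,"yaw":0},{"x":0,"y":-1,"z":0,"yaw":0},{"x":0,"y":-1,"z":0,"yaw":0}]' |grep -E "pos|force"
python3 -m inch '[{"x":0,"y":-1,"z":0,"yaw":0},{"x":0,"y":-1,"z":0,"yaw":0},{"x":0,"y":-1,"z":0,"yaw":0},{"x":0,"y":-0.5,"z":0,"yaw":0},{"x":0,"y":0,"z":0,"yaw":0}]' |grep -E "pos|force|time"
python3 - <<'E'
from h import *
q,d,i=snap('top'); c=cloud(d,i); save('t11.png',cv2.resize(q[140:280,150:490],None,fx=2.3,fy=2.3)); t=c.reshape(-1,3)
k=(abs(t[:,0]-.535)<.058)&(abs(t[:,1]-.199)<.08)&(t[:,2]>.08)&(t[:,2]<.2); t=t[k]
f=t[(abs(t[:,2]-.1045)<.006)]; print('lid',len(f),np.linalg.lstsq(np.c_[f[:,:2]-[.595,.199],np.ones(len(f))],f[:,2],rcond=None)[0].round(4))
g=t[np.hypot(t[:,0]-.54,t[:,1]-.199)<.010]; print('plunger top z',np.median(g[:,2]),len(g))
E
```

```text
tcp_pos: [0.5413, 0.1994, 0.1301]
contact_force: [-13.1, -1.5, 18.4]
tcp_pos: [0.4918, 0.1973, 0.2266]
contact_force: [-0.5, 0.7, 1.1]
tcp_pos: [0.4519, 0.0731, 0.2277]
contact_force: [-0.1, 0.6, -0.2]
time_s: 28.03
tcp_pos: [0.4527, -0.0208, 0.2285]
contact_force: [-0.1, 0.5, -0.4]
lid 2911 [-0.0012  0.0008  0.1053]
plunger top z 0.12929041343036518 55
```

```bash
python3 -c "
from h import *
print(r.get_state()['qd'].round(2)); print(r.close_job())"
```

```text
[ 2.07  0.33  0.11  0.2   0.29 -1.92]
the job is handed in; nothing more can be done
None
```

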